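# Turn the tea-ball dish to the mug

### The arm

A 6-joint arm with a two-finger parallel gripper is mounted at the origin on a cart in front of the work surface, level with it; the furniture and walls round the work are solid. World frame = base frame: x ahead of the robot, y to its left, z up, the work surface at z = 0. Lengths are in mm, angles in rad, forces in N, time in s.
With the tool pointing down it reaches from about 300 to 875 mm from the base axis. Payload 6.4 kg.
Tool frame: the origin (TCP) lies midway between the tips of the shut fingers; the grasp point (between the pads) lies r.tcp_to_grasp behind it (r.tcp_to_grasp is the distance from the TCP to the grasp point, in mm); z points along the fingers, y is the line along which they close (so a half turn about z gives the same grasp; the last joint's range is limited). The gripper opens to 85 mm and grips with 20 to 120 N. Pads are 22 mm wide; open, the fingers measure 114 mm over their backs; the gripper's body (76 mm by 85 mm) begins 54 mm behind the grasp point. The pads swing forward as they close: fully open they stand 13 mm farther back than shut.
Start: joints at [-1.543, 0.181, 1.607, -0, 1.354, -0.206], TCP at [133.229, -559.367, 231.288] pointing down, gripper open.
Joint ranges: [-2.99, 2.99], [-0.89, 2.07], [0.3, 2.58], [-1.14, 4.28], [0, 2.63], [-3.12, 3.12]. Speed limits (rad/s): [2.57, 2.57, 3.01, 3.14, 3.14, 3.14].

### API

Orientations are given as [roll, pitch, yaw] about the fixed x, y, z axes, in that order (R = Rz(yaw) Ry(pitch) Rx(roll)).
In Python, from workcell import r gives the robot as it stands.
- The arm moves only by the tool arm_command, never from a script. Its argument "rows" is text: rows parted by semicolons, each of 6 numbers parted by spaces: the shift along the tool's x, y, z in units of 60 mm (1.0 is 60 mm), then the turn, a rotation vector about the tool's x, y, z in units of 8 degrees (1.0 is 8 degrees). A call has 1 to 5 rows; each row shifts and turns the commanded pose from where the row before left it, along the tool's axes as they then stand; what a row does not reach is not made up. A row lasts 1/8 s, in which the tool goes at most 62.5 mm and 10.7 degrees, less where a joint would pass 70% of its speed; a pose out of reach is approached as far as the arm can. A call with a number of a shift or a turn outside -1 to 1 is refused whole. A call with a gripper value outside its range is refused whole. "grip" is the closure, from -1 (fully open) to 1 (shut), so that 0 is half open, set as the call begins (left out, the last holds). The fingers move at their own pace and stop on an object; "squeeze" is the grip in N (left out, the last holds). Time passes only in rows, so rows that do not move let the fingers close. It gives the time, the measured TCP pose, the force, the opening and the grip force at its end, in the units of the state.
- r.read_state(): the state, without advancing time (a new reading comes with each control period).
- r.read_camera(name): name is "side" or "top" or "wrist"; returns a dict with "img" (420x560x3 uint8, red, green, blue), "depth" (420x560 float32, mm along the optical axis (not along the pixel's ray), 0 where there is no reading), "intrinsics" (3x3 intrinsics, pixels), "R" (3x3) and "t" (3): a world point X has camera coordinates R X + t. Camera axes: x right, y down, z forward; pixel columns grow to the right and rows downward; lengths in mm; the calibration is good to about 2 mm. A picture is of the moment at which its call begins.
- r.job_done(): hands the job in; it is judged then, once.
Trained networks look in the newest picture that a camera, given by its name, has taken for a name from the list of things; names that differ only in an ending like _2 or _b are one class to them, and where a whole thing is asked for, a point or a joint stands for the part that bears it (a point fixed in the world has none). Each returns a list of dicts, best first, with "confidence" (0 to 1); they miss things now and then, are a little off and sometimes report something else, mostly with a low value. They report only what shows in the picture. A call takes as long as a camera call. They do not tell look-alikes from the thing itself.
- r.masks_of(camera, query): "pixels" (420x560 bool, what is visible of it) and "rect" ([centre column, centre row, width, height] in pixels, round what is visible of it).
The state is a dict: "time": time; "joint_pos": joint angles; "joint_vel": joint speeds; "joint_torque": joint torques, N m; "tcp_pos": TCP position; "tool_rot": TCP orientation; "wrist_force": force on the tool from outside, world axes, zero at the start; "ft_torque": the same for the moment, N m; "grip_width": opening from 0.0 (shut) to 1.0 (fully open); "grasp_force": force on a finger pad.
Only numpy, scipy, OpenCV 4.12 (cv2) and the standard library are available. Lean on these libraries where they do the work, as an engineer would, in place of code of your own. Each camera call takes 0.05 s, during which the arm holds its last target. There are 200 camera calls.

### The job

A ball tea infuser lies loose in the middle of a small white dish with an arch handle and a pouring lip; a mug stands on one side of the dish and a yoghurt tub on the other. Take the dish by its handle, lift it straight up off its trivet, and only then turn it, about a quarter turn, the way that brings its lip round to point straight at the mug, ready for tipping; keep it level and the ball in the middle the whole time, and leave everything else where it stands. Finish still holding the dish in the air, still and level, roughly 8 cm above the trivet it stood on, with the lip pointing at the mug: do not tip it and do not put it down.

Things in the scene. Friction and masses are not known exactly. Their poses are not given: they have to be found in the camera images.
- dish_handle (a point): Centre of the wooden grip bar on the arch handle of the white dish, to be grasped from above. Bar: 14 mm thick (along x), 64 mm long (along y), 18 mm high; this point is 118 mm above the dish's underside, straight above its middle; the ball's top is 70 mm below it. Axes: x out through the pouring lip, y along the bar, z up. At the start the lip points roughly at the robot.
- dish_hollow (a point): Lowest point of the dish's hollow, in the middle, 12 mm above its underside and 106 mm below dish_handle; same axes (x out through the lip). The hollow is a shallow cone that rises 8 degrees outward to the rim at 60 mm, so the ball rolls off the middle when the dish is tilted by more than that or jerked.
- dish: The white dish; origin at the centre of its underside, x out through the pouring lip, z up. 131 mm across the rim, 24 mm high at the rim, 127 mm with the handle, about 0.35 kg; the lip reaches 88 mm from the middle; the steel arch rises from the rim at +y and -y, 63 mm out.
- tea_ball_center (a point): Centre of the ball tea infuser: a loose plain steel ball, 36 mm diameter, 40 g, resting in the middle of the dish, its centre 18 mm above dish_hollow.
- trivet: Flat round cork trivet under the dish, fixed, 152 mm across and 12 mm thick; origin at the centre of its underside. The dish starts in the middle of it.
- mug_mouth (a point): Centre of the open mouth of the mug (not counting its handle), 94 mm above the worktop. The mug is about 83 mm across, white with a dark band, handle pointing anywhere; it stands about 0.2 m from the middle of the dish, at the robot's left or right of it.
- mug: The mug; origin at its underside, between body and handle.
- yogurt_tub: Yoghurt tub, 72 mm across, 71 mm high; stands on the other side of the dish from the mug. Origin at the centre of its underside. Leave alone.
- mill: Salt mill, 44 mm across, 90 mm high, beyond the dish; origin underneath. Leave alone.
- honey_jar: Jar with black lid, 60 mm across, 83 mm high, beyond the dish; origin underneath. Leave alone.
- pill_pot: Pill pot, 35 mm across, 78 mm high, far left; origin underneath. Leave alone.
- matches: Matchbox, 36 x 53 x 15 mm, far right; origin underneath. Leave alone.
There are look-alikes about, which are no part of the job. There is more than one size of the mug; the job needs the larger.

How it is judged:
By the outcome, as a careful person would: the job done as asked, in the order asked, and still so for the second after the job is handed in, while the arm keeps its last pose, push and grip.
It also fails if it takes over 35 s, if anything falls off the work surface, if the arm or the gripper's body presses on something with over 40 N, if the wrist force passes 120 N, or if a joint passes its speed limit or range.

## Working session

There is one attempt and no reset: what is moved stays moved. The work goes in short steps, Python scripts to look and compute and a tool call to move; the robot and the scene stay as the last step left them, time stands still between calls to the robot, and variables do not carry over. Pictures are saved under pics/ and viewed, at most 10 in all, crops included, and the job is handed in when it is done.

Besides the shell and the picture viewer there is one more tool, called after "Emit:" as name(argument=value, ...) on one line, values as JSON. arm_command: Moves the arm, as the interface text tells. Shifts and turns lie within -1 to 1; 1 stands for 60 mm of shift or 8 degrees of turn. Its arguments: {"type":"object","properties":{"rows":{"type":"string"},"grip":{"type":"number"},"squeeze":{"type":"number"}},"required":["rows"]}

```bash
mkdir -p pics; cat > h.py <<'E'
import numpy as np, cv2
from workcell import r
def pts(c,m):
    v,u=np.nonzero(m&(c["depth"]>0)); d=c["depth"][v,u]; K=c["intrinsics"]
    P=np.stack([(u-K[0,2])/K[0,0]*d,(v-K[1,2])/K[1,1]*d,d],1)
    return (P-c["t"])@c["R"]
E
python3 - <<'E'
from h import *
s=r.read_state();print(s["time"],s["tcp_pos"],s["tool_rot"],r.tcp_to_grasp,s["grip_width"])
for n in ["top","side"]:
    c=r.read_camera(n); cv2.imwrite(f"pics/{n}0.png",c["img"][:,:,::-1])
    for q in ["dish","dish_handle","mug","yogurt_tub","tea_ball_center","trivet"]:
        for m in r.masks_of(n,q)[:4]:
            p=pts(c,m["pixels"])
            if len(p): print(n,q,round(m["confidence"],2),np.round(m["rect"]),len(p),np.round(np.percentile(p,[2,50,98],axis=0)).tolist())
E
```

```text
0.0 [ 133.20396649 -558.78548163  230.39059742] [-3.13987905e+00 -3.77235413e-04  2.33756222e-01] 18.700000000000003 1.0013071011780517
top dish 0.64 [274. 234.  51.  49.] 1768 [[379.0, -118.0, 23.0], [450.0, -59.0, 32.0], [514.0, -1.0, 140.0]]
top dish_handle 0.74 [272. 235.  50.  56.] 1787 [[379.0, -118.0, 23.0], [450.0, -60.0, 32.0], [514.0, -2.0, 140.0]]
top dish_handle 0.5 [196. 160.  26.  23.] 492 [[624.0, 127.0, 2.0], [648.0, 152.0, 81.0], [679.0, 184.0, 88.0]]
top mug 0.9 [346. 245.  44.  30.] 843 [[386.0, -315.0, 28.0], [425.0, -279.0, 36.0], [461.0, -212.0, 96.0]]
top mug 0.79 [401. 260.  29.  26.] 471 [[347.0, -437.0, -0.0], [376.0, -409.0, 26.0], [409.0, -382.0, 66.0]]
top mug 0.49 [274. 236.  47.  56.] 1732 [[378.0, -118.0, 24.0], [451.0, -60.0, 32.0], [514.0, -3.0, 140.0]]
top yogurt_tub 0.81 [194. 242.  27.  26.] 545 [[386.0, 128.0, 63.0], [421.0, 157.0, 70.0], [451.0, 190.0, 76.0]]
top yogurt_tub 0.43 [133. 160.  15.  16.] 208 [[641.0, 318.0, 12.0], [653.0, 330.0, 74.0], [671.0, 349.0, 82.0]]
top yogurt_tub 0.17 [297. 162.  14.  14.] 198 [[629.0, -146.0, 22.0], [641.0
[... 235 characters left out ...]
517.0, -25.0, 124.0]]
side dish_handle 0.49 [288. 222.  11.  27.] 204 [[443.0, -127.0, 25.0], [488.0, -92.0, 35.0], [516.0, -31.0, 122.0]]
side mug 0.7 [313. 296.  22.  29.] 526 [[341.0, -439.0, 6.0], [366.0, -415.0, 41.0], [397.0, -383.0, 66.0]]
side mug 0.69 [300. 262.  28.  42.] 1037 [[380.0, -319.0, 2.0], [415.0, -293.0, 60.0], [460.0, -234.0, 95.0]]
side tea_ball_center 0.64 [286. 238.  15.  15.] 169 [[426.0, -183.0, 1.0], [468.0, -118.0, 13.0], [514.0, -89.0, 53.0]]
side trivet 0.75 [288. 237.  17.  14.] 146 [[437.0, -137.0, 7.0], [474.0, -117.0, 13.0], [517.0, -89.0, 17.0]]
side trivet 0.71 [301. 260.  28.  41.] 1020 [[380.0, -319.0, 6.0], [415.0, -292.0, 61.0], [460.0, -222.0, 95.0]]
```

View pics/top0.png

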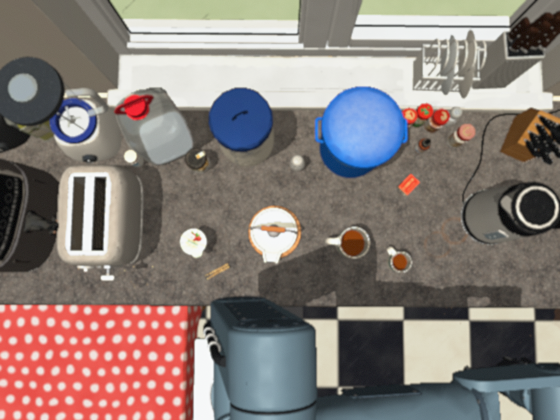

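View pics/side0.png

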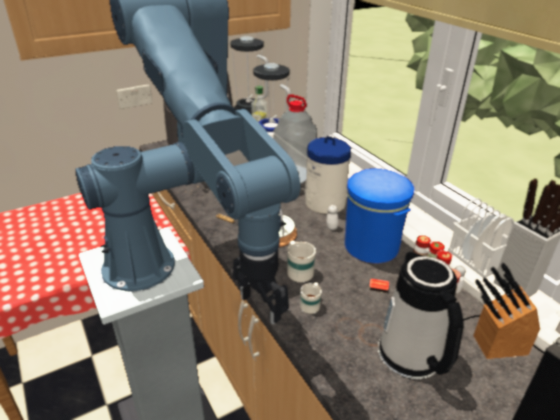

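Top view: the dish is at (274,231) with its lip at (270,257). The candidate mugs are the one at (352,241), larger and about 95 mm high, and the one at (400,260), smaller and about 66 mm high. I choose the larger. The tub is at (194,242). Next I measure the bar, lip and mug, with one close crop.

```bash
cat > m.py <<'E'
from h import *
def axis(P):
    w,v=np.linalg.eigh(np.cov(P.T)); return np.degrees(np.arctan2(v[1,-1],v[0,-1]))
E
python3 - <<'E'
from m import *
c=r.read_camera("top")
cv2.imwrite("pics/crop.png",cv2.resize(c["img"][190:290,170:430,::-1],None,fx=3,fy=3,interpolation=2))
P=pts(c,np.ones((420,560),bool))
d=P[np.linalg.norm(P[:,:2]-[452,-61],axis=1)<110]
b=d[(d[:,2]>122)]; print("bar",len(b),b.min(0),b.max(0),b.mean(0),axis(b[:,:2]))
k=(d[:,2]>28)&(d[:,2]<45); rim=d[k]; 
A=np.c_[2*rim[:,:2],np.ones(len(rim))]
rad=np.linalg.norm(rim[:,:2]-[455,-61],axis=1); rr=rim[(rad>58)]
lip=rim[(rad>72)]; print("lip",len(lip),lip.mean(0),lip.min(0),lip.max(0))
cr=rr[np.linalg.norm(rr[:,:2]-[455,-61],axis=1)<70]
s=np.linalg.lstsq(np.c_[2*cr[:,:2],np.ones(len(cr))],(cr[:,:2]**2).sum(1),rcond=None)[0];print("rimfit",s[:2],np.sqrt(s[2]+s[0]**2+s[1]**2))
m=P[(np.linalg.norm(P[:,:2]-[425,-279],axis=1)<75)&(P[:,2]>86)&(P[:,2]<105)]
print("mugtop",len(m),m.min(0),m.max(0),cv2.minEnclosingCircle(m[:,:2].astype(np.float32)))
E
```

```text
bar 166 [ 446.71485716 -108.39795218  122.24326176] [464.75420323 -13.99224688 144.86244126] [455.47919585 -60.30698451 136.14003418] 84.44421327984213
lip 77 [377.78717325 -52.94540176  37.36300923] [368.09602966 -76.93165249  29.08279426] [387.26918086 -32.36490788  44.46686609]
rimfit [454.35858006 -60.46412848] 62.1620966753492
mugtop 133 [ 383.15088987 -318.87809979   86.03402647] [ 463.61531365 -214.21976519  100.97591521] ((425.45745849609375, -266.56494140625), 52.34584426879883)
```

View pics/crop.png

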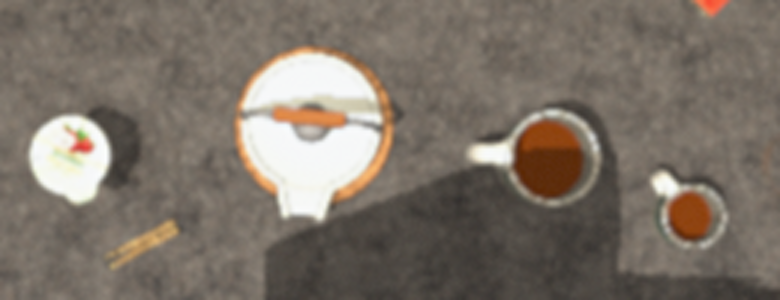

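The crop shows the dish and its bar at (313,122), the lip at (303,205) and the larger mug at (555,157). The bar centre is about (455,-60.5) with its axis at 84.4°. The lip points at 174.4° and the mug lies at 261.7° from the dish, so I turn it about 87° counterclockwise seen from above.

Emit:
arm_command(rows="0.5 -0.48 0 0 0 0;0.6 -0.57 0 0 0 0;0.6 -0.57 0 0 0 0;0.6 -0.57 0 0 0 0;0.6 -0.57 0 0 0 0", grip=-1)

```text
time: 1.38
tcp_pos: [264.8, -356.7, 231.5]
tool_rot: [3.141, -0.0, 0.233]
wrist_force: [0.6, -0.3, 0.2]
grip_width: 1.003
grasp_force: 0.0
```

Emit:
arm_command(rows="0.6 -0.57 0 0 0 0;0.6 -0.57 0 0 0 0;0.6 -0.57 0 0 0 0;0.6 -0.57 0 0 0 0;0.6 -0.57 0 0 0 0")

```text
time: 2.0
tcp_pos: [400.4, -148.6, 231.7]
tool_rot: [3.141, -0.001, 0.234]
wrist_force: [0.1, 0.2, -0.1]
grip_width: 0.998
grasp_force: 0.0
```

Emit:
arm_command(rows="0.6 -0.57 0 0 0 0;0.65 -0.66 0 0 0 0;0 0 0 0 0 -0.9;0 0 0 0 0 -0.9;0 0 0 0 0 -0.9")

```text
time: 2.62
tcp_pos: [455.6, -60.4, 231.3]
tool_rot: [3.141, -0.0, 0.616]
wrist_force: [0.3, 0.5, 0.6]
grip_width: 0.999
grasp_force: 0.0
```

Emit:
arm_command(rows="0 0 0 0 0 -0.9;0 0 0 0 0 -0.9;0 0 0 0 0 -0.9;0 0 0 0 0 -0.9;0 0 0 0 0 -0.9")

```text
time: 3.25
tcp_pos: [455.5, -60.8, 231.4]
tool_rot: [3.141, 0.0, 1.243]
wrist_force: [0.1, -0.0, 0.4]
grip_width: 1.0
grasp_force: 0.0
```

Emit:
arm_command(rows="0 0 0 0 0 -0.9;0 0 0 0 0 -0.77;0 0 0 0 0 0;0 0 0 0 0 0")

```text
time: 3.75
tcp_pos: [455.5, -60.7, 231.3]
tool_rot: [3.141, 0.0, 1.47]
wrist_force: [-0.1, 0.7, 0.5]
grip_width: 0.996
grasp_force: 0.0
```

Check from near with the wrist camera.

```bash
python3 - <<'E'
from m import *
c=r.read_camera("wrist"); cv2.imwrite("pics/wrist1.png",c["img"][:,:,::-1])
P=pts(c,np.ones((420,560),bool)); 
d=P[np.linalg.norm(P[:,:2]-[455,-61],axis=1)<110]
b=d[(d[:,2]>130)&(d[:,2]<150)]
if len(b): print("bar",len(b),np.percentile(b,[1,50,99],axis=0),cv2.minAreaRect(b[:,:2].astype(np.float32)),axis(b[:,:2]))
for q in ["dish_handle","mug","tea_ball_center"]:
    for m in r.masks_of("wrist",q)[:3]:
        p=pts(c,m["pixels"]);print(q,round(m["confidence"],2),np.round(m["rect"]),np.round(np.percentile(p,[2,50,98],axis=0)).tolist() if len(p) else 0)
E
```

```text
bar 1571 [[445.04555394 -88.69327141 132.9785167 ]
 [453.39243104 -55.38713512 137.28667295]
 [461.73698872 -26.71148552 138.99147411]] ((452.93597412109375, -57.692195892333984), (65.11749267578125, 13.718863487243652), 84.52723693847656) 84.8586846061369
dish_handle 0.98 [273. 196. 149. 147.] [[374.0, -114.0, 25.0], [452.0, -52.0, 30.0], [511.0, 1.0, 138.0]]
mug 0.72 [285. 175. 130. 120.] [[388.0, -97.0, 7.0], [466.0, -5.0, 10.0], [525.0, 13.0, 12.0]]
mug 0.58 [274. 346.  69.  64.] [[387.0, -265.0, 3.0], [429.0, -238.0, 56.0], [460.0, -201.0, 89.0]]
tea_ball_center 0.78 [286. 190.  39.  29.] [[436.0, -71.0, 40.0], [463.0, -57.0, 50.0], [470.0, -45.0, 56.0]]
```

View pics/wrist1.png

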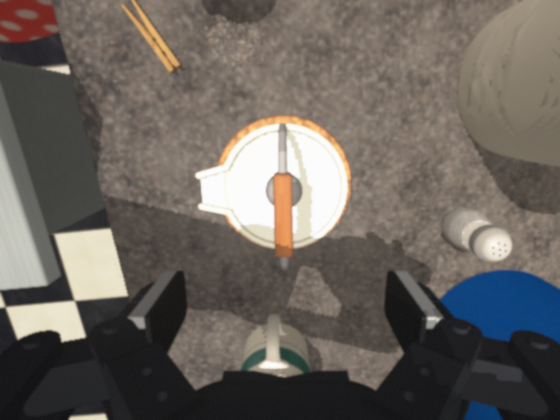

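The wrist view shows the bar at (284,215), lying midway between the fingers, the lip at (212,190), and the ball centred. I shift about 1.5 mm and go down.

Emit:
arm_command(rows="0.03 -0.03 0.4 0 0 0;0 0 0.5 0 0 0;0 0 0.5 0 0 0;0 0 0.4 0 0 0;0 0 0.2 0 0 0")

```text
time: 4.58
tcp_pos: [453.1, -58.5, 110.0]
tool_rot: [-3.14, -0.001, 1.472]
wrist_force: [0.0, -0.5, 0.4]
grip_width: 0.997
grasp_force: 0.0
```

Emit:
arm_command(rows="0 0 0 0 0 0;0 0 0 0 0 0;0 0 0 0 0 0;0 0 0 0 0 0", grip=0.4, squeeze=20)

```text
time: 5.08
tcp_pos: [454.3, -58.9, 111.9]
tool_rot: [3.14, 0.0, 1.472]
wrist_force: [0.4, 0.0, 0.5]
grip_width: 0.301
grasp_force: 0.0
```

Emit:
arm_command(rows="0 0 0 0 0 0;0 0 0 0 0 0", grip=0.55)

```text
time: 5.32
tcp_pos: [453.9, -58.8, 111.4]
tool_rot: [3.141, 0.0, 1.472]
wrist_force: [-0.1, 0.0, 0.4]
grip_width: 0.227
grasp_force: 0.0
```

Emit:
arm_command(rows="0 0 0 0 0 0;0 0 0 0 0 0", grip=0.63)

```text
time: 5.58
tcp_pos: [453.8, -58.8, 111.3]
tool_rot: [-3.142, -0.0, 1.472]
wrist_force: [0.0, -0.3, 0.2]
grip_width: 0.182
grasp_force: 0.0
```

Emit:
arm_command(rows="0 0 0 0 0 0;0 0 0 0 0 0;0 0 0 0 0 0", grip=1, squeeze=30)

```text
time: 5.95
tcp_pos: [454.0, -58.8, 111.4]
tool_rot: [3.141, 0.0, 1.472]
wrist_force: [0.5, -0.0, -0.9]
grip_width: 0.156
grasp_force: 29.8
```

Emit:
arm_command(rows="0 0 0 0 0 0;0 0 0 0 0 0;0 0 0 0 0 0", squeeze=70)

```text
time: 6.32
tcp_pos: [454.1, -58.9, 111.5]
tool_rot: [3.141, 0.0, 1.472]
wrist_force: [0.7, -0.1, 1.4]
grip_width: 0.153
grasp_force: 68.7
```

Held. I lift smoothly.

Emit:
arm_command(rows="0 0 -0.02 0 0 0;0 0 -0.04 0 0 0;0 0 -0.06 0 0 0;0 0 -0.08 0 0 0;0 0 -0.1 0 0 0")

```text
time: 6.95
tcp_pos: [453.8, -58.8, 129.6]
tool_rot: [-3.141, -0.0, 1.472]
wrist_force: [-0.3, -0.6, -3.7]
grip_width: 0.153
grasp_force: 68.2
```

Emit:
arm_command(rows="0 0 -0.1 0 0 0;0 0 -0.1 0 0 0;0 0 -0.1 0 0 0;0 0 -0.1 0 0 0;0 0 -0.1 0 0 0")

```text
time: 7.58
tcp_pos: [453.8, -58.8, 159.7]
tool_rot: [-3.142, -0.0, 1.472]
wrist_force: [0.6, 0.1, -2.5]
grip_width: 0.148
grasp_force: 68.2
```

Emit:
arm_command(rows="0 0 -0.1 0 0 0;0 0 -0.1 0 0 0;0 0 -0.1 0 0 0;0 0 -0.08 0 0 0;0 0 -0.06 0 0 0")

```text
time: 8.2
tcp_pos: [453.9, -58.8, 186.0]
tool_rot: [3.141, 0.0, 1.472]
wrist_force: [0.3, -0.5, -3.7]
grip_width: 0.148
grasp_force: 68.2
```

Emit:
arm_command(rows="0 0 -0.05 0 0 0;0 0 -0.03 0 0 0;0 0 -0.01 0 0 0;0 0 0 0 0 0")

```text
time: 8.7
tcp_pos: [453.8, -58.8, 191.0]
tool_rot: [-3.141, -0.0, 1.472]
wrist_force: [-0.2, 0.1, -3.1]
grip_width: 0.149
grasp_force: 68.2
```

```bash
python3 - <<'E'
from h import *
s=r.read_state();print(s["joint_pos"],s["wrist_force"],s["ft_torque"])
c=r.read_camera("wrist"); cv2.imwrite("pics/wrist2.png",c["img"][:,:,::-1])
E
```

```text
[-3.89138942e-01 -4.60743156e-02  1.93301147e+00  2.89189496e-05
  1.25479613e+00 -2.90626299e-01] [-0.22104494  0.12828134 -3.14424902] [ 0.00920817 -0.04511634  0.00890182]
```

View pics/wrist2.png

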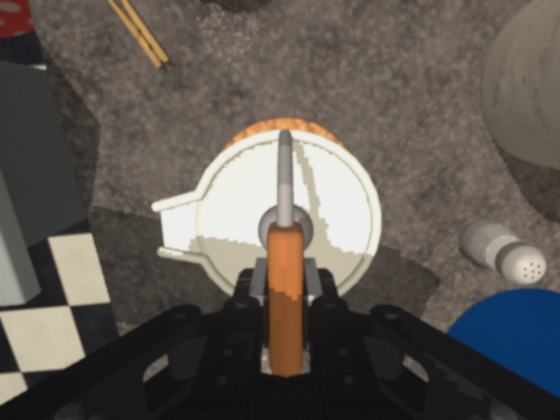

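The dish is lifted 80 mm and level, with the ball in the middle at (286,228) and the lip at (175,230). Now I turn it 87° counterclockwise, which is -10.9 units about the tool's z.

Emit:
arm_command(rows="0 0 0 0 0 -0.1;0 0 0 0 0 -0.2;0 0 0 0 0 -0.3;0 0 0 0 0 -0.4;0 0 0 0 0 -0.4")

```text
time: 9.38
tcp_pos: [453.8, -58.8, 191.1]
tool_rot: [-3.142, -0.0, 1.671]
wrist_force: [-0.4, 0.6, -4.0]
grip_width: 0.149
grasp_force: 68.2
```

Emit:
arm_command(rows="0 0 0 0 0 -0.4;0 0 0 0 0 -0.4;0 0 0 0 0 -0.4;0 0 0 0 0 -0.4;0 0 0 0 0 -0.4")

```text
time: 10.0
tcp_pos: [453.8, -58.8, 191.1]
tool_rot: [-3.142, -0.0, 1.95]
wrist_force: [-0.5, 0.1, -3.4]
grip_width: 0.15
grasp_force: 68.2
```

Emit:
arm_command(rows="0 0 0 0 0 -0.4;0 0 0 0 0 -0.4;0 0 0 0 0 -0.4;0 0 0 0 0 -0.4;0 0 0 0 0 -0.4")

```text
time: 10.62
tcp_pos: [453.8, -58.8, 191.0]
tool_rot: [-3.142, -0.0, 2.229]
wrist_force: [-0.6, 0.5, -3.7]
grip_width: 0.151
grasp_force: 68.2
```

Emit:
arm_command(rows="0 0 0 0 0 -0.4;0 0 0 0 0 -0.4;0 0 0 0 0 -0.4;0 0 0 0 0 -0.4;0 0 0 0 0 -0.4")

```text
time: 11.25
tcp_pos: [453.9, -58.8, 191.1]
tool_rot: [-3.142, -0.0, 2.508]
wrist_force: [-0.5, 1.0, -4.1]
grip_width: 0.149
grasp_force: 68.2
```

Emit:
arm_command(rows="0 0 0 0 0 -0.4;0 0 0 0 0 -0.4;0 0 0 0 0 -0.4;0 0 0 0 0 -0.4;0 0 0 0 0 -0.4")

```text
time: 11.88
tcp_pos: [453.9, -58.8, 191.1]
tool_rot: [-3.142, -0.0, 2.788]
wrist_force: [-0.3, -0.8, -2.3]
grip_width: 0.15
grasp_force: 68.2
```

Emit:
arm_command(rows="0 0 0 0 0 -0.4;0 0 0 0 0 -0.4;0 0 0 0 0 -0.3;0 0 0 0 0 -0.2;0 0 0 0 0 -0.1")

```text
time: 12.5
tcp_pos: [453.9, -58.8, 191.1]
tool_rot: [3.142, -0.0, 2.981]
wrist_force: [-0.2, 0.7, -4.2]
grip_width: 0.153
grasp_force: 68.2
```

Emit:
arm_command(rows="0 0 0 0 0 -0.1;0 0 0 0 0 0;0 0 0 0 0 0;0 0 0 0 0 0")

```text
time: 13.0
tcp_pos: [453.9, -58.8, 191.1]
tool_rot: [3.142, 0.0, 2.994]
wrist_force: [0.5, 0.5, -2.0]
grip_width: 0.152
grasp_force: 68.2
```

```bash
python3 - <<'E'
from h import *
s=r.read_state();print(s["time"],s["tcp_pos"],s["tool_rot"],s["ft_torque"],np.abs(s["joint_vel"]).max())
c=r.read_camera("wrist"); a=c["img"]
t=r.read_camera("top"); b=cv2.resize(t["img"][180:300,180:420],None,fx=2.33,fy=2.33)
cv2.imwrite("pics/end.png",np.vstack([a,cv2.resize(b,(560,280))])[:600 ,:,::-1])
mug=pts(t,np.ones((420,560),bool)); m=mug[(np.linalg.norm(mug[:,:2]-[425,-279],axis=1)<75)&(mug[:,2]>86)&(mug[:,2]<105)]
m=m[m[:,1]<-245]; s_=np.linalg.lstsq(np.c_[2*m[:,:2],np.ones(len(m))],(m[:,:2]**2).sum(1),rcond=None)[0]; print("mug",s_[:2],m.min(0),m.max(0))
E
```

```text
13.0 [453.87354223 -58.76900919 191.11045367] [3.14157782e+00 2.96319367e-05 2.99411921e+00] [0.04209483 0.0352041  0.0157396 ] 0.0017828222400217057
mug [ 423.23606191 -276.74308915] [ 383.13043056 -319.09241509   86.98510476] [ 463.81817885 -245.81634858  101.23146368]
```

View pics/end.png

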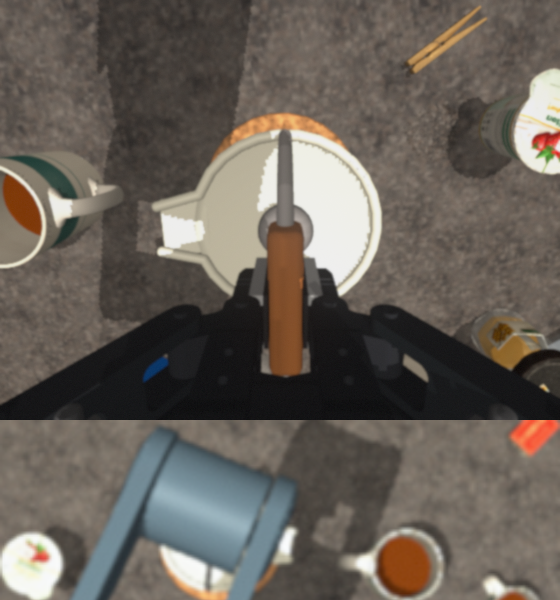

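The wrist view shows the ball still in the middle at (286,228) and the lip at (175,230) pointing at the larger mug. Lip heading is about 261.6° against a mug bearing of about 262°, and the arm is still, so I hand the job in.

```bash
python3 -c "from workcell import r; print(r.job_done())"
```

```text
the job is handed in; nothing more can be done
None
```

The job is handed in: the dish is held still and level about 80 mm above its trivet, with the lip pointing at the larger mug to within about half a degree and the ball still in the middle.

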